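# Close the vacuum degassing chamber and open its vacuum cock

## Task

Close the small aluminium vacuum chamber so that the sample in it can be degassed: take its lid out of the wire draining rack and lay it flat on the bench, black handle up. Then take the lid by its handle, set it on the two studs of the chamber and slide it until both holes drop over them and it lies flat all round; do not let it fall onto the chamber from above. Last, open the vacuum by turning the red lever of the ball valve from across the pipe to in line with it, right up to its stop, without shifting the flask, timer and beaker that stand around.

Things in the scene. Friction and masses are not known exactly. Their poses are not given: they have to be found in the camera images.
- lid: Loose bare aluminium plate 80 (own x) x 162 (own y) x 8 mm (own z), about 0.3 kg, black bar handle on one face. Origin: centre of the plain sealing face; own z points out of the handle side. Two 13 mm through holes on the long centre line. At the start it stands upright on a long edge in the rack, within 3 degrees: own z level, along the rack's +x; own -x up. It fits the studs either way round.
- lid_edge (a point): Middle of the lid's long edge that is uppermost at the start (own x = -40, z = 4 mm, mid-thickness); in the rack about 103 mm above the bench. The plate is 8 mm thick here, clear of pegs and handle to 32 mm below this edge.
- lid_hole_a (a point): Middle of the lid's hole at own y = +68 mm, on the sealing face; hole diameter 13 mm.
- lid_hole_b (a point): Middle of the lid's hole at own y = -68 mm, on the sealing face; hole diameter 13 mm.
- lid_handle (a point): Middle of the lid's handle bar, 42 mm from the sealing face. The bar is 88 mm long (own y), 16 mm wide (own x) with flat sides, and spans own z = 34 to 50 mm, 26 mm clear of the plate; it stands on two posts 14 mm thick (20 mm at the feet) at own y = +-32 mm.
- rack: White wire draining rack, fixed, 74 (own x) x 116 (own y) x 65 mm; origin under its middle on the bench. Two rails along own x at own y = +-55 mm, tops 23 mm above the bench, each with 4 upright pegs 6 mm thick, tops 65 mm above the bench, 10 mm gaps. The lid stands on both rails in the gap at own x = -16 mm; the rest is empty. It is free once raised 45 mm straight up.
- chamber: Vacuum chamber, fixed: open aluminium box 84 (own x) x 166 (own y) x 66 mm high, a sample cup inside, black seal cord round its mouth, a dial gauge jutting 25 mm from its -x side. Origin under its middle on the bench, z up; the pipe leaves it at the -y end.
- chamber_face (a point): Point: centre of the chamber's level sealing face, 66 mm above the bench; the lid's origin comes here when the lid is seated, long sides parallel.
- stud_a (a point): Top of the stud at the chamber's +y end (own y = +68 mm): upright steel pin, 10 mm diameter, standing 14 mm above the sealing face (top 80 mm above the bench), tip rounded over the last 3 mm. Seated, the studs show 6 mm above the plate.
- stud_b (a point): Top of the stud at the chamber's -y end (own y = -68 mm), same as stud_a.
- valve (a joint): Lever of the quarter-turn ball valve, rad, about a vertical axis: 0 = shut, lever across the pipe, pointing to the chamber's own -x; 1.571 = open, lever along the pipe, pointing to the chamber's own -y, away from it (anticlockwise from above). Hard stops at both; friction about 0.15 N m, stays where left; starts between 0 and 0.3.
- valve_axis (a point): Point on the valve lever's turning axis, level with the lever's middle, 69 mm above the bench, 120 mm from the chamber's middle towards its own -y. The pipe, 13 mm thick, runs below it at 36 mm (valve body up to 62 mm) and turns down into the bench 46 mm beyond this axis.
- lever_tip (a point): Point on the red lever sleeve 86 mm from the axis. The sleeve is a bar 14 mm wide and 14 mm thick (62 to 76 mm above the bench) reaching from 28 to 94 mm from the axis; it can be pinched or pushed from above.
- screen_end (a point): Near end, at mid height, of a clear upright splash screen fixed on the bench to the right of the rack: 5 mm thick, 157 mm high, running from this point away from the robot along world +x, 5 degrees to the left.
- weigh_jar: White jar with a blue lid, fixed, 68 mm wide, 97 mm high, left of the rack; origin under its middle.
- flask: Bystander: conical glass flask, 65 mm wide, 100 mm high, origin under its middle.
- bench_timer: Bystander: white digital timer lying flat, 58x66x20 mm, origin under its middle.
- beaker: Bystander: white plastic beaker, 80 mm wide, 90 mm high, origin under its middle.

How it is judged:
On the way, in this order (a step that is already met when the one before it is completed fails the run):
1. the lid has been laid flat on the bench, handle up, and let go (height (world z) of lid below 0.008 m and angle between lid's own z axis and vertical below 0.08 rad and height (world z) of lid_handle above 0.03 m and contact force between the fingers and lid below 0.1 N), for 0.2 s.
2. the lid lies seated on the chamber, both holes over the studs (z of lid in the frame of chamber_face between -0.004 and 0.003 m and horizontal distance between lid and chamber_face below 0.006 m and angle between the y axis of lid and the y axis of chamber, either way round below 0.06 rad and angle between lid's own z axis and vertical below 0.035 rad), for 0.2 s.
3. the valve lever is open against its stop (value of joint valve above 1.45 rad), for 0.2 s.
At the end, for the whole second after the job is handed in: The lid lies released and at rest on the chamber with both studs through its holes: its sealing face within 3 mm of the chamber's face, level within 2 degrees, centred within 6 mm; and the valve lever is within 0.12 rad of the open stop (all of step 2 and value of joint valve above 1.45 rad and linear speed of lid below 0.02 m/s and contact force between the fingers and lid below 0.1 N); the robot touches nothing.
It fails at once if the lid is let go more than 30 mm above the chamber's sealing face (horizontal distance between lid and chamber_face below 0.09 m and z of lid in the frame of chamber_face above 0.03 m and contact force between the fingers and lid below 0.01 N).
It fails at once if a bystander is shifted by more than 30 mm (distance of any of flask, bench_timer, beaker from where it was at the start of the episode above 0.03 m).
It also fails if it takes over 72 s, if anything falls off the work surface, if the arm or the gripper's body presses on something with over 40 N, if the wrist force passes 120 N, or if a joint passes its speed limit or range.

## Robot

A 6-joint arm with a two-finger parallel gripper is mounted at the origin on a cart in front of the work surface, level with it; the furniture and walls round the work are solid. World frame = base frame: x ahead of the robot, y to its left, z up, the work surface at z = 0. Lengths are in m, angles in rad, forces in N, time in s.
With the tool pointing down it reaches from about 0.375 to 0.9 m from the base axis. Payload 3.1 kg.
Tool frame: the origin (TCP) lies on the front face of the gripper's body, between the roots of the fingers; the fingertips stand 70 mm ahead of it and the grasp point (between the pads) lies 51 mm ahead of it; z points along the fingers, y is the line along which they close (so a half turn about z gives the same grasp; the last joint's range is limited). The gripper opens to 87 mm and grips with 3 to 60 N. Pads are 19 mm wide; open, the fingers measure 117 mm over their backs; the gripper's body (75 mm by 190 mm) begins 51 mm behind the grasp point.
Start: joints at [1.01, 0.527, 1.433, -0, 1.181, -0.178], TCP at [0.233, 0.58, 0.292] pointing down, gripper open.
Joint ranges: [-3.08, 3.08], [-0.75, 2.2], [0.22, 2.44], [-1.43, 4.57], [0, 2.65], [-2.85, 2.85]. Speed limits (rad/s): [2.79, 2.79, 3.14, 3.14, 3.14, 3.14].

## Interface

Orientations are given as a unit quaternion [x, y, z, w].
In Python, from rig import robot, cams, ticket gives the robot as it stands. The module is installed in compiled form; this text tells all that it offers.
- The arm moves only by the shell command python3 -m crank 'ROWS' [FORCE]. ROWS is JSON, a list of rows, each a list of 7 numbers: the shift along the tool's x, y, z in cm, then the turn, a rotation vector about the tool's x, y, z in rad, then the closure, from 0 (fully open) to 1 (shut). A call has 1 to 5 rows; each row shifts and turns the commanded pose from where the row before left it, along the tool's axes as they then stand; what a row does not reach is not made up. A row lasts 1/8 s, in which the tool goes at most 62.5 mm and 10.7 degrees, less where a joint would pass 70% of its speed; a pose out of reach is approached as far as the arm can. A call is refused whole if a number of a shift passes 6.25 or a number of a turn 0.188, either way. A call with a gripper value outside its range is refused whole. The fingers move at their own pace and stop on an object; FORCE is the grip in N (left out, the last holds). Time passes only in rows, so rows that do not move let the fingers close. It gives the time, the measured TCP pose, the force, the opening and the grip force at its end, in the units of the state.
- robot.get_obs(): the state, without advancing time (a new reading comes with each control period).
- cams.camera(name): name is "side" or "top"; returns the picture (480x640x3 uint8, red, green, blue); there is no depth.
- cams.camera_info(name): a dict with "intrinsics" (3x3 intrinsics, pixels), "dist" ([k1, k2, p1, p2, k3] as OpenCV has them; the pictures are not rectified), "pose" (4x4, takes a point from camera to world coordinates). Camera axes: x right, y down, z forward; pixel columns grow to the right and rows downward; lengths in m; the calibration is good to about 2 mm. A picture is of the moment at which its call begins. camera_info takes no time and is no camera call.
- ticket.hand_in(): hands the job in; it is judged then, once.
The state is a dict: "time": time; "q": joint angles; "joint_velocities": joint speeds; "joint_torque": joint torques, N m; "position": TCP position; "tool_rot": TCP orientation; "ft_force": force on the tool from outside, world axes, zero at the start; "moment": the same for the moment, N m; "grip_width": finger opening in m; "grip_force": force on a finger pad.
Only numpy, scipy, OpenCV 4.12 (cv2) and the standard library are available. Lean on these libraries where they do the work, as an engineer would, in place of code of your own. Each camera call takes 0.05 s, during which the arm holds its last target. There are 200 camera calls.

## Working session

There is one attempt and no reset: what is moved stays moved. The work goes in short steps, Python scripts to look and compute and a shell command to move; the robot and the scene stay as the last step left them, time stands still between calls to the robot, and variables do not carry over. Pictures are saved under pics/ and viewed, at most 10 in all, crops included, and the job is handed in when it is done.

```bash
mkdir -p pics
python3 - <<'E'
from rig import robot,cams
import cv2,numpy as np
np.set_printoptions(precision=3,suppress=True)
for n in("top","side"):
    cv2.imwrite(f"pics/{n}0.png",cams.camera(n)[:,:,::-1]); i=cams.camera_info(n); print(n,np.array(i["intrinsics"]),np.array(i["dist"]),np.array(i["pose"]),sep="\n")
o=robot.get_obs();print(o)
E
```

```text
top
[[577.287   0.    325.905]
 [  0.    577.287 238.503]
 [  0.      0.      1.   ]]
[-0.128  0.     0.     0.     0.   ]
[[ 0.027 -0.986  0.165  0.282]
 [-1.    -0.025  0.018 -0.004]
 [-0.013 -0.165 -0.986  1.538]
 [ 0.     0.     0.     1.   ]]
side
[[471.198   0.    318.517]
 [  0.    471.198 239.547]
 [  0.      0.      1.   ]]
[-0.009  0.     0.     0.     0.   ]
[[ 0.999 -0.028  0.02   0.518]
 [-0.033 -0.563  0.826 -0.952]
 [-0.012 -0.826 -0.564  0.752]
 [ 0.     0.     0.     1.   ]]
{'time': 0.1, 'q': array([ 1.011,  0.528,  1.434, -0.   ,  1.181, -0.178]), 'joint_velocities': array([-0.001, -0.001, -0.004,  0.   ,  0.001,  0.   ]), 'joint_torque': array([  0.001, -44.099, -17.715,   0.064,   0.053,  -0.   ]), 'position': array([0.233, 0.58 , 0.291]), 'tool_rot': array([ 0.19 ,  0.982, -0.001, -0.   ]), 'ft_force': array([ 0.388,  0.421, -0.267]), 'moment': array([-0.008, -0.009, -0.049]), 'grip_force': 0.0, 'grip_width': 0.0872945974460548}
```

View pics/top0.png

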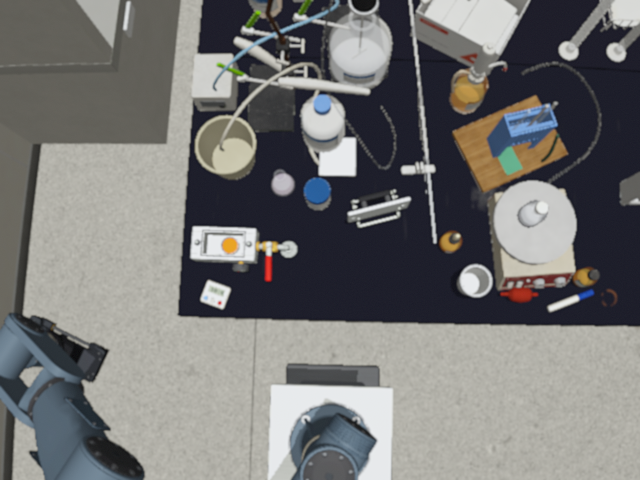

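View pics/side0.png

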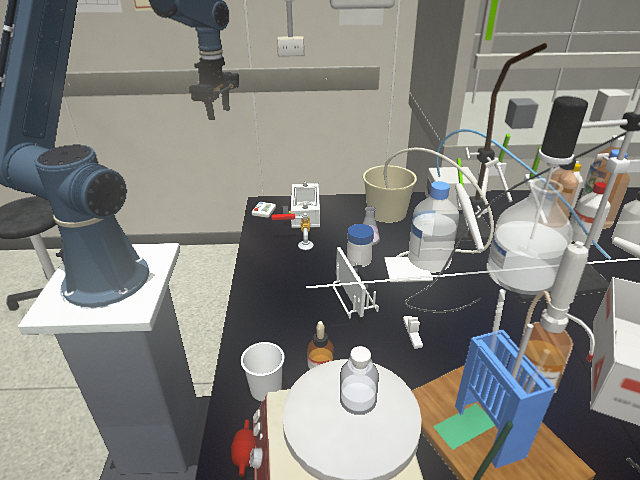

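```bash
cat > h.py <<'E'
import numpy as np,cv2
from rig import robot,cams
np.set_printoptions(precision=4,suppress=True)
def P(n,u,v,z):
    "pixel -> world point at height z"
    i=cams.camera_info(n);K=np.array(i["intrinsics"]);T=np.array(i["pose"])
    r=cv2.undistortPoints(np.array([[[u,v]]],float),K,np.array(i["dist"]))[0,0]
    d=T[:3,:3]@np.array([*r,1]);c=T[:3,3];return c+d*(z-c[2])/d[2]
def px(n,p):
    i=cams.camera_info(n);T=np.linalg.inv(np.array(i["pose"]))
    return cv2.projectPoints(np.array(p,float).reshape(-1,1,3),cv2.Rodrigues(T[:3,:3])[0],T[:3,3],np.array(i["intrinsics"]),np.array(i["dist"]))[0][:,0]
def crop(img,u0,v0,w,h,s):
    return cv2.resize(img[v0:v0+h,u0:u0+w],None,fx=s,fy=s,interpolation=cv2.INTER_CUBIC)
E
python3 - <<'E'
import cv2,numpy as np
from h import crop
i=cv2.imread("pics/top0.png");a=crop(i,185,215,130,95,6)[:300*2-30]
cv2.imwrite("pics/c1.png",a)
b=crop(i,330,160,130,100,6);cv2.imwrite("pics/c2.png",b)
E
```

```text
(no output)
```

View pics/c1.png

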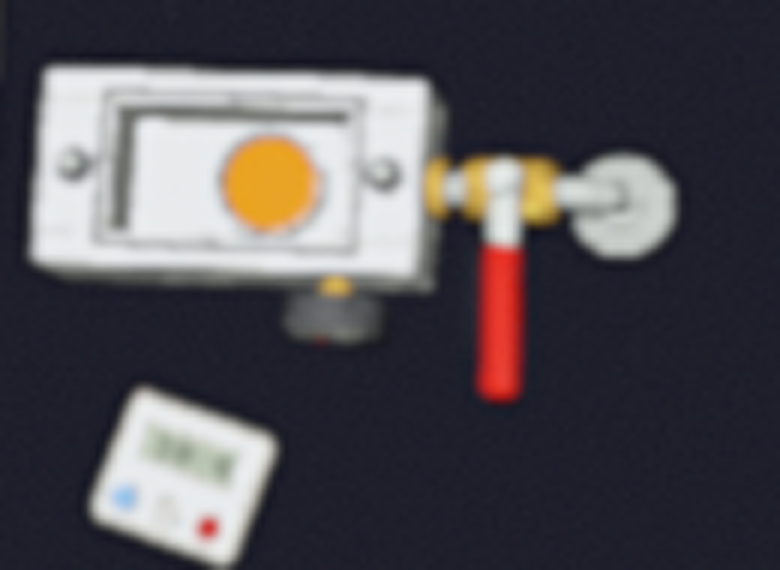

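View pics/c2.png

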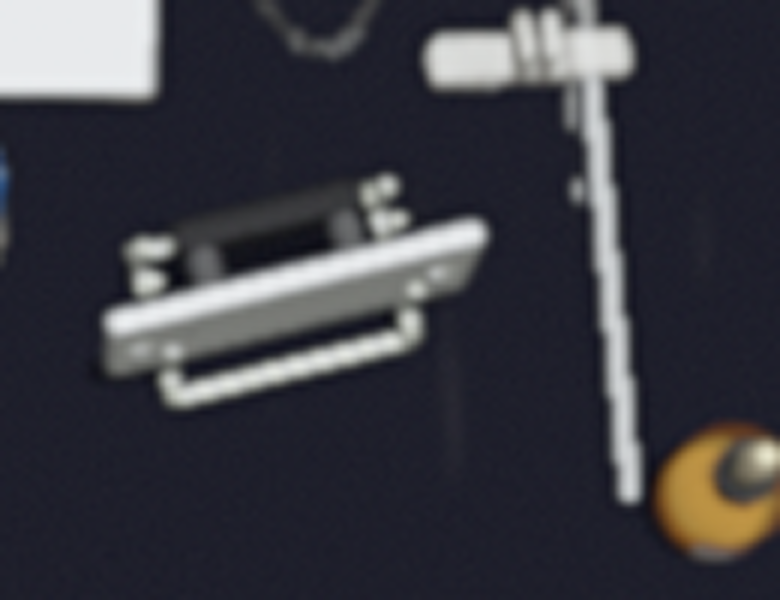

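Top view: studs at about (197,241) and (248.5,243.5), lever tip side around (268,278), lid's upper edge from (347.5,213.5) to (411,198.5) with the handle on the far side, screen end near (434.5,243).

Run:
```python
from h import *
f=lambda u,v,o:((u+.5)/6-.5+o[0],(v+.5)/6-.5+o[1])
A,B=(185,215),(330,160)
s=[P("top",*f(72,160,A),.08),P("top",*f(382,172,A),.08)]
print("studs",s,"mid",(s[0]+s[1])/2,"d",np.linalg.norm(s[0]-s[1]),"yaw",np.arctan2(*(s[0]-s[1])[1::-1]))
e=[P("top",*f(105,322,B),.103),P("top",*f(486,233,B),.103)]
print("edge",e,"mid",(e[0]+e[1])/2,"d",np.linalg.norm(e[0]-e[1]),"yaw y",np.arctan2(*(e[0]-e[1])[1::-1]))
print("lever end",P("top",*f(499,395,A),.069),"axis",P("top",*f(503,175,A),.069))
print("screen",P("top",*f(628,500,B),.157), "timer",P("top",*f(185,475,A),.02),"beaker",P("top",228,147,.09),P("side",390,180,.09),"jar",P("top",318,189,.097),"flask?",P("top",283,183,.1),"bottle",P("top",322,103,.15),"cup",P("top",474,280,.09))
```

```text
studs [array([0.5102, 0.3561, 0.08  ]), array([0.5084, 0.2213, 0.08  ])] mid [0.5093 0.2887 0.08  ] d 0.13482291738743096 yaw 1.5574180567336697
edge [array([ 0.5883, -0.0302,  0.103 ]), array([ 0.6311, -0.1916,  0.103 ])] mid [ 0.6097 -0.1109  0.103 ] d 0.16699888565168722 yaw y 1.8301839113436207
lever end [0.4152 0.1682 0.069 ] axis [0.5102 0.1705 0.069 ]
screen [ 0.5086 -0.2424  0.157 ] timer [0.3803 0.3116 0.02  ] beaker [0.7623 0.2869 0.09  ] [0.7702 0.3294 0.09  ] jar [0.6514 0.0457 0.097 ] flask? [0.6645 0.1363 0.1   ] bottle [0.8651 0.0405 0.15  ] cup [ 0.4271 -0.3551  0.09  ]
```

```bash
cat >> h.py <<'E'
from scipy.spatial.transform import Rotation as R
def pose():
    o=robot.get_obs();return o,np.array(o["position"]),R.from_quat(o["tool_rot"])
def goal(yaw,tilt=0):
    "tool down with tool y at yaw, then tilted outward"
    return R.from_euler("z",yaw)*R.from_matrix(np.array([[0,1,0],[1,0,0],[0,0,-1.]]))*R.from_rotvec([-tilt,0,0])
def to(p,yaw,tilt=0):
    "print: shift in present tool axes (cm), turn (rad), shift in tool axes after the turn"
    o,q,r=pose();g=goal(yaw,tilt);d=(np.array(p)-q)*100
    print("t",o["time"],"pos",q,"shift",r.inv().apply(d),"turn",(r.inv()*g).as_rotvec(),"shift after turn",g.inv().apply(d),"grip",o["grip_width"],o["grip_force"],"F",o["ft_force"])
E
python3 -m crank '[[0,0,0,0,0,0.186,0],[0,0,0,0,0,0.186,0],[0,0,0,0,0,0.186,0],[0,0,0,0,0,0.186,0],[0,0,0,0,0,0.186,0]]' 20
python3 -m crank '[[-5.4,1.3,0,0,0,0,0],[-5.4,1.3,0,0,0,0,0],[-5.4,1.3,0,0,0,0,0],[-5.4,1.3,0,0,0,0,0],[-5.4,1.3,0,0,0,0,0]]'
python3 -m crank '[[-5.4,1.3,0,0,0,0,0],[-5.4,1.3,0,0,0,0,0],[-5.4,1.3,0,0,0,0,0],[-5.4,1.3,0,0,0,0,0],[-5.4,1.3,0,0,0,0,0]]'
python3 -m crank '[[-5.4,1.3,0,0,0,0,0],[-5.4,1.3,0,0,0,0,0],[-5.4,1.3,0,0,0,0,0],[-5.4,1.3,0,0,0,0,0],[0,0,0,0,0,0,0]]'
python3 - <<'E'
from h import *
to([.6097,-.1109,.144],.2594)
E
```

```text
time: 0.72
position: [0.2326, 0.5797, 0.2916]
tool_rot: [0.612, 0.791, -0.001, 0.0]
ft_force: [0.5, 0.0, 0.9]
grip_width: 0.0871
grip_force: 0.0
time: 1.35
position: [0.3653, 0.334, 0.292]
tool_rot: [0.61, 0.793, -0.0, 0.0]
ft_force: [0.5, 0.4, -0.2]
grip_width: 0.0871
grip_force: 0.0
time: 1.98
position: [0.4973, 0.0896, 0.2921]
tool_rot: [0.61, 0.792, -0.0, -0.0]
ft_force: [0.9, 0.4, -0.9]
grip_width: 0.0867
grip_force: 0.0
time: 2.6
position: [0.6041, -0.1082, 0.2916]
tool_rot: [0.612, 0.791, -0.0, 0.001]
ft_force: [-0.2, 0.8, 0.5]
grip_width: 0.0871
grip_force: 0.0
t 2.6 pos [ 0.6041 -0.1082  0.2916] shift [-0.3732  0.4565 14.7654] turn [ 0.0012  0.0018 -0.005 ] shift after turn [-0.4016  0.4726 14.7641] grip 0.08707942717562148 0.0 F [-0.2188  0.7559  0.5158]
```

```bash
python3 -m crank '[[-0.4,0.5,4,0,0,0,0.55],[0,0,4,0,0,0,0.55],[0,0,3,0,0,0,0.55],[0,0,0,0,0,0,0.55],[0,0,0,0,0,0,0.55]]'
python3 - <<'E'
from h import *
to([.6097,-.1109,.144],.2594)
a=crop(cams.camera("side"),290,200,130,140,4);b=crop(cams.camera("top"),330,160,130,140,4)
cv2.imwrite("pics/h1.png",np.hstack([a[:560,:400],b[:560,:400]])[:,:,::-1])
E
```

```text
time: 3.22
position: [0.6085, -0.1063, 0.1832]
tool_rot: [0.61, 0.793, 0.0, 0.0]
ft_force: [-0.2, -0.7, 0.5]
grip_width: 0.0456
grip_force: 0.0
t 3.225 pos [ 0.6085 -0.1063  0.1832] shift [-0.4748 -0.0108  3.9198] turn [0.0009 0.0005 0.0002] shift after turn [-0.4766 -0.0071  3.9196] grip 0.045596279783910704 0.0 F [-0.237  -0.6802  0.4655]
```

View pics/h1.png

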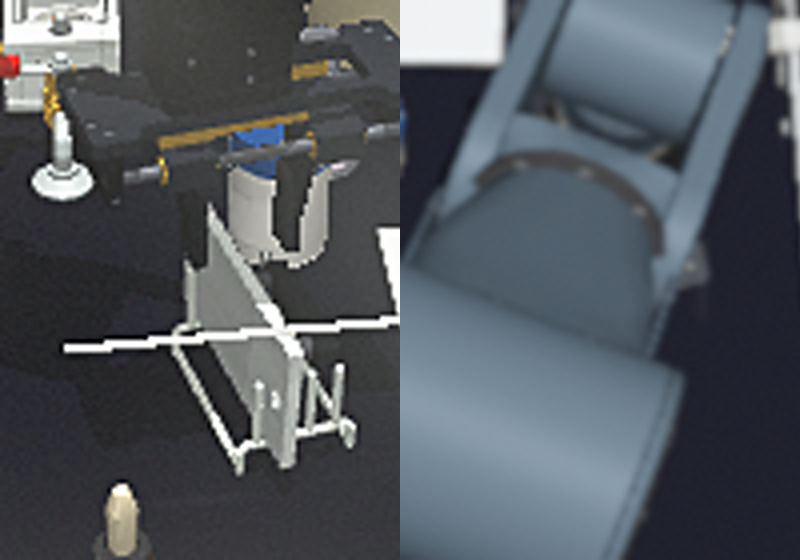

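Side view (left half): the fingers straddle the lid's upper edge, which runs from about pixel (342,252) to (363,288); the top view is blocked by the arm.

```bash
python3 - <<'E'
from h import *
a=P("side",342.5,252,.103);b=P("side",363,288,.103);print(a,b,(a+b)/2)
# where does the top-measured edge project
print(px("side",[[.5883,-.0302,.103],[.6311,-.1916,.103],[.6097,-.1109,.103]]))
E
python3 -m crank '[[-0.4,0,2,0,0,0,0.55],[0,0,1.9,0,0,0,0.55],[0,0,0,0,0,0,0.7],[0,0,0,0,0,0,0.8],[0,0,0,0,0,0,0.8]]' 12
python3 -m crank '[[0,0,0,0,0,0,0.88],[0,0,0,0,0,0,0.9],[0,0,0,0,0,0,0.92],[0,0,0,0,0,0,0.94],[0,0,0,0,0,0,0.94]]' 12
```

```text
[ 0.5961 -0.0555  0.103 ] [ 0.6297 -0.1877  0.103 ] [ 0.6129 -0.1216  0.103 ]
[[338.4644 245.918 ]
 [363.84   289.167 ]
 [350.3631 266.197 ]]
time: 3.95
position: [0.6096, -0.1108, 0.1436]
tool_rot: [0.61, 0.792, 0.0, 0.0]
ft_force: [0.2, 0.3, -0.2]
grip_width: 0.0199
grip_force: 0.0
time: 4.58
position: [0.6091, -0.1108, 0.1435]
tool_rot: [0.61, 0.793, -0.0, -0.0]
ft_force: [-1.5, -1.2, 2.2]
grip_width: 0.0079
grip_force: 11.9
```

```bash
python3 -m crank '[[0,0,0,0,0,0,1],[0,0,0,0,0,0,1],[0,0,-1,0,0,0,1],[0,0,-1.5,0,0,0,1],[0,0,-2,0,0,0,1]]' 50
python3 -m crank '[[0,0,-3,0,0,0,1],[0,0,-3,0,0,0,1],[0,0,-3,0,0,0,1],[0,0,0,0,0,0,1],[0,0,0,0,0,0,1]]'
python3 - <<'E'
from h import *
to([.42,-.03,.27],0.0)
E
```

```text
time: 5.2
position: [0.609, -0.1103, 0.1885]
tool_rot: [0.61, 0.792, 0.0, -0.001]
ft_force: [0.1, 0.3, -3.2]
grip_width: 0.0077
grip_force: 49.9
time: 5.82
position: [0.6086, -0.1103, 0.2774]
tool_rot: [0.61, 0.792, -0.0, -0.001]
ft_force: [-0.1, 0.1, -3.2]
grip_width: 0.0075
grip_force: 49.9
t 5.825 pos [ 0.6086 -0.1103  0.2774] shift [ 12.586  -16.1785   0.7774] turn [-0.0013 -0.001   0.2588] shift after turn [  8.0271 -18.8618   0.7444] grip 0.007531463826880932 49.890191070735455 F [-0.0629  0.0549 -3.236 ]
```

```bash
python3 -m crank '[[0,0,0,0,0,0.13,1],[0,0,0,0,0,0.129,1],[3,-4.5,0,0,0,0,1],[3,-4.5,0,0,0,0,1],[3,-4.5,0,0,0,0,1]]'
python3 -m crank '[[0,0,0,-0.16,0,0,1],[0,0,0,-0.16,0,0,1],[0,0,0,-0.16,0,0,1],[0,0,0,-0.16,0,0,1],[0,0,0,-0.16,0,0,1]]'
python3 -m crank '[[0,0,0,0,0,0,1]]'
python3 - <<'E'
from h import *
to([.473,-.02,.1],0.0,.8);print(robot.get_obs()["q"])
E
```

```text
time: 6.45
position: [0.4719, -0.0196, 0.2765]
tool_rot: [0.707, 0.707, -0.001, -0.002]
ft_force: [0.2, 0.5, -2.7]
grip_width: 0.0075
grip_force: 49.9
time: 7.08
position: [0.4764, -0.0073, 0.2766]
tool_rot: [0.668, 0.683, 0.226, 0.188]
ft_force: [1.4, 1.2, -2.9]
grip_width: 0.0079
grip_force: 49.9
time: 7.2
position: [0.4763, -0.0075, 0.2763]
tool_rot: [0.669, 0.683, 0.226, 0.187]
ft_force: [-0.7, -0.7, -3.3]
grip_width: 0.0076
grip_force: 49.9
t 7.2 pos [ 0.4763 -0.0075  0.2763] shift [ -2.065  -10.1081  14.3542] turn [-0.2082 -0.0583 -0.0036] shift after turn [ -1.2504 -12.8736  12.0494] grip 0.007601446374178891 49.87994207069278 F [-0.7067 -0.7379 -3.2655]
[-0.3884  0.2666  2.1552  0.9861  0.3231 -1.2959]
```

```bash
cat > fk.py <<'E'
from h import *
import itertools
from scipy.optimize import least_squares
D=[([1.011,.528,1.434,0,1.181,-.178],[.233,.58,.291],[.19,.982,-.001,0]),([-.3884,.2666,2.1552,.9861,.3231,-1.2959],[.4763,-.0075,.2763],[.669,.683,.226,.187])]
def rot(q,s): return R.from_euler("Z",q[0])*R.from_euler("Y",q[1]+q[2])*R.from_euler("Z",s[0]*q[3])*R.from_euler("Y",q[4])*R.from_euler("Z",s[1]*q[5])
best=min(itertools.product([1,-1],[1,-1],np.arange(4)*np.pi/2),key=lambda s:sum((R.from_quat(t)*(rot(q,s)*R.from_euler("Z",s[2])).inv()).magnitude() for q,p,t in D))
err=[(R.from_quat(t)*(rot(q,best)*R.from_euler("Z",best[2])).inv()).magnitude() for q,p,t in D]
def fk(q,k):
    r=rot(q,best)*R.from_euler("Z",best[2]);a,h,L2,L3,d6=k
    c=R.from_euler("Z",q[0]).apply([a+L2*np.sin(q[1])+L3*np.sin(q[1]+q[2]),0,h+L2*np.cos(q[1])+L3*np.cos(q[1]+q[2])])
    return c+d6*r.apply([0,0,1]),r
def fit():
    k0=[0,.25,.42,.42,.2]
    return least_squares(lambda k:np.concatenate([(fk(q,k)[0]-p)*1e3 for q,p,t in D]+[(k-k0)*1]),k0).x
E
python3 - <<'E'
from fk import *
print(best,err);k=fit();print(k,[fk(q,k)[0]-p for q,p,t in D])
E
```

```text
(1, 1, np.float64(1.5707963267948966)) [0.0009634474535297096, 0.001220121765818471]
[-0.6788  0.0924  1.295   0.695   0.655 ] [array([ 0.0937, -0.0587,  0.    ]), array([ 0., -0., -0.])]
```

```bash
python3 -m crank '[[0,0,0,0.15,0,0,1],[0,0,0,0.15,0,0,1],[0,0,0,0.15,0,0,1],[0,0,0,0.15,0,0,1],[0,0,0,0,0,0,1]]'
python3 - <<'E'
from h import *
to([.46,0,.3],0.0,0);o=robot.get_obs();print([list(np.round(o[k],4)) for k in("q","position","tool_rot")])
E
```

```text
time: 7.82
position: [0.4827, -0.0019, 0.2781]
tool_rot: [0.687, 0.724, 0.065, 0.017]
ft_force: [0.9, -0.5, -3.4]
grip_width: 0.0079
grip_force: 49.9
t 7.825 pos [ 0.4827 -0.0019  0.2781] shift [ 0.463  -1.9865 -2.4151] turn [ 0.1167 -0.0684  0.0525] shift after turn [ 0.1933 -2.2729 -2.1886] grip 0.007874842539952749 49.889875715598464 F [ 0.8569 -0.4695 -3.3975]
[[np.float64(-0.2869), np.float64(0.3265), np.float64(1.8602), np.float64(0.1323), np.float64(0.869), np.float64(-0.4206)], [np.float64(0.4827), np.float64(-0.0019), np.float64(0.2781)], [np.float64(0.6867), np.float64(0.7238), np.float64(0.0654), np.float64(0.0171)]]
```

```bash
python3 - <<'E'
s=open("fk.py").read()
s=s.replace(".187])]",".187]),([-.2869,.3265,1.8602,.1323,.869,-.4206],[.4827,-.0019,.2781],[.6867,.7238,.0654,.0171])]")
s=s.replace("a,h,L2,L3,d6=k","a,h,L2,L3,d6,b=k").replace("(q[1]+q[2]),0,h","(q[1]+q[2]),b,h").replace(".42,.2]",".42,.2,.11]").replace("(k-k0)*1]","(k-k0)*.3]")
s+='''
lo=np.array([-3.08,-.75,.22,-1.43,0,-2.85]);hi=np.array([3.08,2.2,2.44,4.57,2.65,2.85])
def ik(p,g,k,seeds=60):
    rng=np.random.default_rng(0);out=[]
    for i in range(seeds):
        x=rng.uniform(lo,hi);x[0]=rng.uniform(-.8,.8)
        f=least_squares(lambda q:np.r_[(fk(q,k)[0]-p)*10,(fk(q,k)[1].inv()*g).as_rotvec()],x,bounds=(lo,hi))
        if f.cost<1e-6 and not any(np.abs(f.x-o).max()<.05 for o in out): out.append(f.x)
    return out
'''
open("fk.py","w").write(s)
E
python3 - <<'E'
from fk import *
k=fit();print(k,[fk(q,k)[0]-p for q,p,t in D])
for y in(np.pi/2,-np.pi/2):
  for nm,p in(("down",[.47,0,.27]),):
    print(y,nm,ik(np.array(p),goal(y,0),k,30))
  sg=1 if y>0 else -1
  for c in(0,):
    p=np.array([.47,c-sg*.047,.088]);print("tilt",ik(p,goal(y,.8),k)); print("retr",ik(p-[0,sg*.05,0],goal(y,.8),k))
E
```

```text
[-0.0936 -0.0122  0.7577  0.355   0.2177  0.1131] [array([-0.0017,  0.0021, -0.0017]), array([ 0.0025, -0.004 , -0.0049]), array([-0.0045,  0.0016,  0.0066])]
1.5707963267948966 down [array([-0.2429,  0.3556,  1.8496,  0.    ,  0.9364, -1.8137])]
tilt [array([-0.6307,  0.6829,  2.1294,  0.747 ,  1.0211, -2.8303])]
retr [array([-0.7075,  0.6947,  2.0712,  0.6691,  1.0735, -2.8187])]
-1.5707963267948966 down [array([-0.2429,  0.3556,  1.8496, -0.    ,  0.9364,  1.3279])]
tilt [array([ 0.1854,  0.6829,  2.1294, -1.1095,  0.9065,  2.726 ])]
retr [array([ 0.2807,  0.6947,  2.0712, -1.0021,  0.958 ,  2.696 ])]
```

Run:
```python
from fk import *
k=fit()
for y in(.8,1.1,1.3,-.8,-1.1,-1.3):
    h=np.array([np.cos(y),np.sin(y),0]);c=np.array([.49,-.02 if y>0 else -.04,0])
    p=c-.047*h+[0,0,.088];print(y,p,"tilt",ik(p,goal(y,.8),k,25),"retr",ik(p-.05*h,goal(y,.8),k,25))
```

```text
0.8 [ 0.4573 -0.0537  0.088 ] tilt [] retr []
1.1 [ 0.4687 -0.0619  0.088 ] tilt [] retr []
1.3 [ 0.4774 -0.0653  0.088 ] tilt [array([-0.6946,  0.6703,  2.1984,  0.9458,  0.9379, -2.8321])] retr [array([-0.7877,  0.6759,  2.1669,  0.8536,  0.9747, -2.8271])]
-0.8 [ 0.4573 -0.0063  0.088 ] tilt [] retr []
-1.1 [0.4687 0.0019 0.088 ] tilt [] retr []
-1.3 [0.4774 0.0053 0.088 ] tilt [] retr [array([ 0.2065,  0.663 ,  2.2446, -1.4092,  0.8115,  2.8169])]
```

Run:
```python
from fk import *
k=fit()
for y,t,cx,cy in((0,.6,.5,-.02),(.0,.6,.53,-.02),(0,.7,.53,-.02),(2.0,.8,.46,0),(2.5,.8,.46,0),(-2.0,.8,.46,-.02),(-2.5,.8,.46,-.02)):
    h=np.array([np.cos(y),np.sin(y),0]);c=np.array([cx,cy,0])
    p=c+h*(.04-.121*np.sin(t))+[0,0,.121*np.cos(t)+.004];print(y,t,cx,p,"tilt",ik(p,goal(y,t),k,20),"retr",ik(p-.05*h,goal(y,t),k,20))
```

```text
0 0.6 0.5 [ 0.4717 -0.02    0.1039] tilt [] retr []
0.0 0.6 0.53 [ 0.5017 -0.02    0.1039] tilt [] retr []
0 0.7 0.53 [ 0.492  -0.02    0.0965] tilt [] retr []
2.0 0.8 0.46 [ 0.4795 -0.0426  0.0883] tilt [] retr [array([-0.5726,  0.7433,  1.8647,  0.4155,  1.274 , -2.85  ])]
2.5 0.8 0.46 [ 0.4975 -0.028   0.0883] tilt [] retr []
-2.0 0.8 0.46 [0.4795 0.0226 0.0883] tilt [array([ 0.0934,  0.7153,  1.9774, -0.7827,  1.0789,  2.7008])] retr [array([ 0.1672,  0.7382,  1.8847, -0.7066,  1.1535,  2.6763])]
-2.5 0.8 0.46 [0.4975 0.008  0.0883] tilt [array([-0.0186,  0.7583,  1.8082, -0.4755,  1.2906,  2.7871])] retr [array([ 0.0276,  0.7937,  1.6818, -0.4341,  1.3842,  2.7709])]
```

```bash
python3 -m crank '[[0,0,0,0.117,-0.068,0.052,1],[0,-2.0,-2,0,0,0,1],[0,0,0,0,0,0.18,1],[0,0,0,0,0,0.18,1],[0,0,0,0,0,0.18,1]]'
python3 -m crank '[[0,0,0,0,0,0.18,1],[0,0,0,0,0,0.18,1],[0,0,0,0,0,0.18,1],[0,0,0,0,0,0.18,1],[0,0,0,0,0,0.18,1]]'
python3 -m crank '[[0,0,0,0,0,0.18,1],[0,0,0,0,0,0.18,1],[0,0,0,0,0,0.18,1],[0,0,0,0,0,0,1],[0,0,0,0,0,0,1]]'
python3 - <<'E'
from h import *
y=-2.;h=np.array([np.cos(y),np.sin(y),0]);t=.8
p=np.array([.45,-.05,0])+h*(.04-.1205*np.sin(t))+[0,0,.1205*np.cos(t)+.004];print(p)
to(p,y,t);print(robot.get_obs()["q"])
E
```

```text
time: 8.45
position: [0.4595, -0.0013, 0.2975]
tool_rot: [0.872, 0.49, -0.0, -0.002]
ft_force: [-0.7, 0.0, -3.0]
grip_width: 0.0078
grip_force: 49.9
time: 9.07
position: [0.4596, -0.0013, 0.2974]
tool_rot: [0.998, 0.062, -0.001, -0.002]
ft_force: [0.6, -0.1, -3.3]
grip_width: 0.0075
grip_force: 49.9
time: 9.7
position: [0.4601, -0.0012, 0.2978]
tool_rot: [0.979, -0.202, -0.002, -0.002]
ft_force: [-0.1, 0.4, -3.9]
grip_width: 0.0072
grip_force: 49.9
[ 0.4693 -0.0078  0.088 ]
t 9.7 pos [ 0.4601 -0.0012  0.2978] shift [ 1.1912  0.2832 20.9825] turn [-0.8022 -0.0052  0.023 ] shift after turn [  1.1118 -14.9087  14.7736] grip 0.007194911568016314 49.890827746130526 F [-0.0532  0.4303 -3.8608]
[-0.2478  0.2993  1.8231  0.0033  1.0228  1.7278]
```

```bash
python3 -m crank '[[1.1,0.3,4.5,0,0,0,1],[0,0,4.5,0,0,0,1],[0,0,0,-0.16,0,0.01,1],[0,0,0,-0.16,0,0.01,1],[0,0,0,-0.16,0,0,1]]'
python3 -m crank '[[0,0,0,-0.16,0,0,1],[0,0,0,-0.16,0,0,1],[0,0,0,0,0,0,1],[0,0,0,0,0,0,1]]'
python3 - <<'E'
from h import *
to([.4693,-.0078,.098],-2.,.8);print(robot.get_obs()["q"])
E
```

```text
time: 10.32
position: [0.4699, -0.0079, 0.2081]
tool_rot: [0.949, -0.206, -0.05, 0.233]
ft_force: [-0.3, -0.4, -2.8]
grip_width: 0.008
grip_force: 49.9
time: 10.82
position: [0.4694, -0.0079, 0.2079]
tool_rot: [0.901, -0.195, -0.083, 0.378]
ft_force: [-0.3, -0.7, -3.3]
grip_width: 0.0074
grip_force: 49.9
t 10.825 pos [ 0.4694 -0.0079  0.2079] shift [ 0.0048 -7.8428  7.6972] turn [-0.0057 -0.0001  0.002 ] shift after turn [-0.0099 -7.8869  7.652 ] grip 0.007403538655541557 49.87815947737545 F [-0.3393 -0.6532 -3.2574]
[ 0.0626  0.6649  1.7238 -0.7145  1.2859  2.4606]
```

Works well. Down to about 10 mm, then touch gently.

```bash
python3 -m crank '[[0,-2.6,2.6,0,0,0,1],[0,-2.6,2.55,0,0,0,1],[0,-2.6,2.55,0,0,0,1],[0,0,0,0,0,0,1]]'
python3 -m crank '[[0,-0.25,0.25,0,0,0,1],[0,0,0,0,0,0,1]]'
python3 -m crank '[[0,-0.25,0.25,0,0,0,1],[0,0,0,0,0,0,1]]'
python3 -m crank '[[0,-0.14,0.14,0,0,0,1],[0,0,0,0,0,0,1]]'
python3 - <<'E'
from h import *
to([.4693,-.0078,.088],-2.,.8);print(robot.get_obs()["q"])
a=cams.camera("side")
cv2.imwrite("pics/s2.png",crop(a,230,170,190,140,4)[:,:,::-1])
E
```

```text
time: 11.32
position: [0.468, -0.0092, 0.0974]
tool_rot: [0.901, -0.196, -0.085, 0.379]
ft_force: [-0.6, -0.9, -2.2]
grip_width: 0.0081
grip_force: 49.9
time: 11.58
position: [0.4695, -0.0087, 0.0963]
tool_rot: [0.901, -0.196, -0.082, 0.379]
ft_force: [-0.4, -0.6, -3.2]
grip_width: 0.0074
grip_force: 49.9
time: 11.82
position: [0.469, -0.0085, 0.0917]
tool_rot: [0.901, -0.196, -0.083, 0.379]
ft_force: [0.1, -0.9, -2.4]
grip_width: 0.0076
grip_force: 49.9
time: 12.08
position: [0.4687, -0.0086, 0.0893]
tool_rot: [0.901, -0.195, -0.083, 0.379]
ft_force: [0.1, 0.5, -4.3]
grip_width: 0.0078
grip_force: 49.9
t 12.075 pos [ 0.4687 -0.0086  0.0893] shift [ 0.0189 -0.158   0.0263] turn [-0.0022  0.0001  0.0017] shift after turn [ 0.0186 -0.1581  0.0259] grip 0.007823753731392106 49.87809831742197 F [ 0.0914  0.4768 -4.2641]
[ 0.0624  0.876   1.7464 -0.7784  1.1168  2.6315]
```

View pics/s2.png

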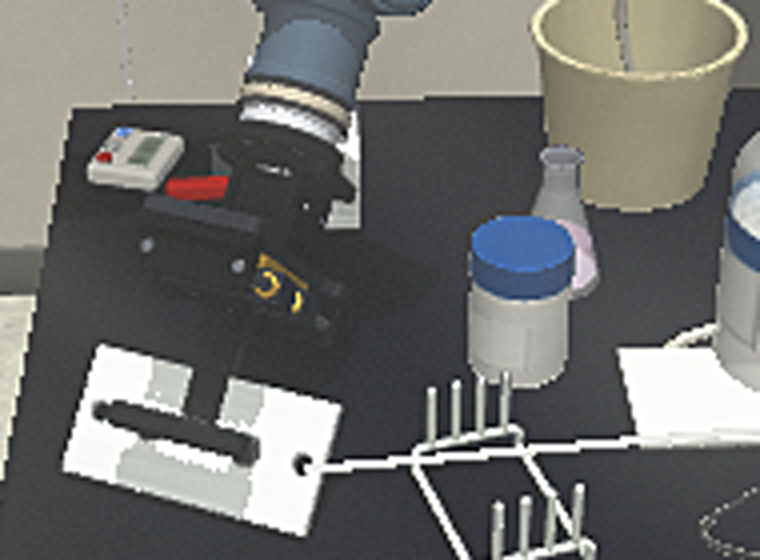

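Side view: lid held tilted, handle up, its lower edge at the bench around crop (185,505); timer, flask and lever untouched. Opening a bit and withdrawing horizontally.

```bash
python3 -m crank '[[0,-0.1,0.1,0,0,0,1],[0,0,0,0,0,0,0.85],[0,0,0,0,0,0,0.78],[0,0,0,0,0,0,0.78],[0,0,0,0,0,0,0.78]]' 20
python3 -m crank '[[0,-0.6,-0.6,0,0,0,0.78],[0,-0.7,-0.7,0,0,0,0.78],[0,-0.7,-0.7,0,0,0,0.78],[0,-0.7,-0.7,0,0,0,0.78],[0,-0.9,-0.9,0,0,0,0.78]]'
python3 -m crank '[[0,0,-0.8,0,0,0,0.78],[0,0,-2,0,0,0,0.78],[0,0,-3,0,0,0,0.78],[0,0,0,0,0,0,0.78]]'
python3 - <<'E'
from h import *
a=cams.camera("side")
cv2.imwrite("pics/s3.png",crop(a,230,170,190,140,4)[:,:,::-1])
E
```

```text
time: 12.75
position: [0.4688, -0.0086, 0.0881]
tool_rot: [0.9, -0.196, -0.083, 0.379]
ft_force: [-0.7, 0.1, -0.8]
grip_width: 0.0191
grip_force: 0.5
time: 13.38
position: [0.4902, 0.0384, 0.0875]
tool_rot: [0.9, -0.196, -0.083, 0.38]
ft_force: [-0.4, -0.3, 0.2]
grip_width: 0.0193
grip_force: 0.0
time: 13.88
position: [0.5087, 0.0765, 0.1293]
tool_rot: [0.901, -0.196, -0.081, 0.379]
ft_force: [0.3, 0.2, 0.8]
grip_width: 0.0191
grip_force: 0.0
```

View pics/s3.png

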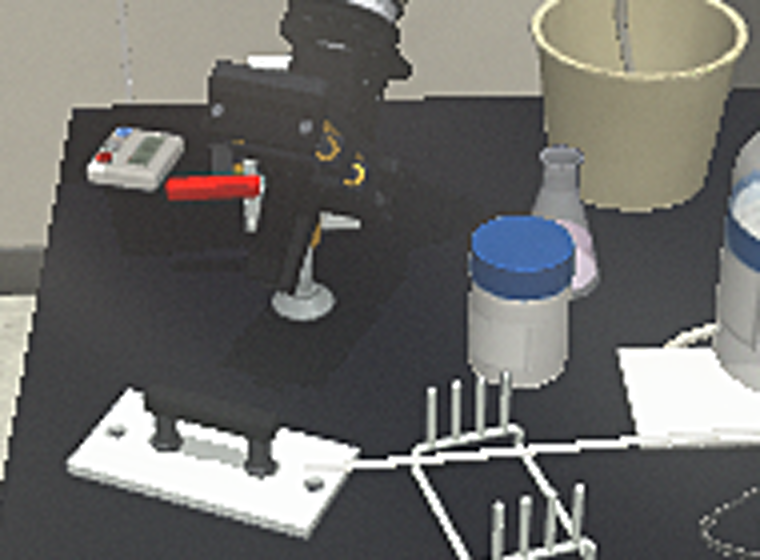

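Lid lies flat, handle up; its holes appear at side pixels (259,278) and (308.5,291).

```bash
python3 -m crank '[[0,-0,-4,0.1,0,0,0.5],[0,0,-5,0.17,0,0,0.4],[0,0,-4,0.17,0,0,0.4],[0,0,0,0.17,0,0,0.4],[0,0,0,0.17,0,0,0.4]]'
python3 - <<'E'
from h import *
a=P("side",259.1,278,.008);b=P("side",308.6,290.9,.008);m=(a+b)/2
print(a,b,m,np.linalg.norm(a-b),"yaw lid y",np.arctan2(*(b-a)[1::-1]))
i=cams.camera("top");u,v=px("top",m)[0];print(u,v)
g=i.min(2).astype(np.uint8);x0,y0=int(u)-50,int(v)-50
w=(g[y0:y0+100,x0:x0+100]>110).astype(np.uint8);n,l,s,c=cv2.connectedComponentsWithStats(w)
for k in range(1,n):
    if s[k,4]>150:
        r=cv2.minAreaRect(np.argwhere(l==k)[:,::-1].astype(np.float32)); q=cv2.boxPoints(r)+[x0,y0];W=np.array([P("top",*t,.008) for t in q])
        print(s[k],r,"\n",W,W.mean(0),"yaws",[np.arctan2(*(W[(j+1)%4]-W[j])[1::-1]) for j in range(2)])
cv2.imwrite("pics/t3.png",crop(i[:,:,::-1],x0,y0,100,100,5))
to([*m[:2],.2],1.14,0)
E
```

```text
time: 14.55
position: [0.5402, 0.1486, 0.2288]
tool_rot: [0.977, -0.213, -0.002, 0.006]
ft_force: [-0.1, 0.2, -0.9]
grip_width: 0.051
grip_force: 0.0
[ 0.3903 -0.0252  0.008 ] [ 0.5137 -0.0805  0.008 ] [ 0.452  -0.0528  0.008 ] 0.13522399916630506 yaw lid y -0.4214670921369961
353.68201710952405 270.9656053764688
[  22   18   55   69 1887] ((49.057865142822266, 51.58777618408203), (32.49089050292969, 62.8181266784668), 25.64100456237793) 
 [[ 0.3917  0.0251  0.008 ]
 [ 0.5456 -0.0438  0.008 ]
 [ 0.5094 -0.123   0.008 ]
 [ 0.3565 -0.0533  0.008 ]] [ 0.4508 -0.0487  0.008 ] yaws [np.float64(-0.4204917656998142), np.float64(-1.9998553981601825)]
t 14.6 pos [0.5388 0.1465 0.2286] shift [ 0.457  21.6987  3.1276] turn [ 0.0039 -0.0192  3.141 ] shift after turn [ -0.4375 -21.7356   2.8625] grip 0.05185464670073162 0.0 F [-2.6635 -2.3762 -0.2805]
```

View pics/t3.png

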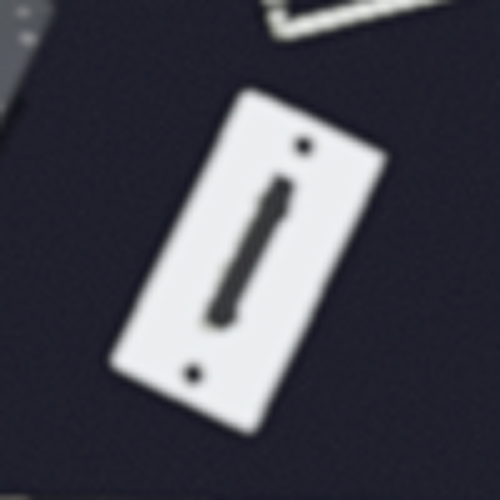

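Top view: lid at crop centre, holes at (304,147) and (192,374), matching the side estimate; rack corner is clear. Going above the handle.

```bash
python3 -m crank '[[0,4.3,0,0,0,0,0.4],[0,4.3,0,0,0,0,0.4],[0,4.3,0,0,0,0,0.4],[0,4.3,0,0,0,0,0.4],[0,4.3,0,0,0,0,0.4]]'
python3 -m crank '[[0,0,2,0,0,0,0.4],[0,0,0,0,0,0,0.4]]'
python3 - <<'E'
from h import *
to([.451,-.050,.093],-1.992,0)
E
```

```text
time: 15.22
position: [0.4499, -0.0479, 0.2316]
tool_rot: [0.977, -0.213, -0.004, 0.009]
ft_force: [1.1, -1.3, -0.0]
grip_width: 0.052
grip_force: 0.0
time: 15.48
position: [0.4496, -0.0472, 0.211]
tool_rot: [0.977, -0.213, -0.006, 0.009]
ft_force: [-0.4, 0.2, -0.2]
grip_width: 0.0523
grip_force: 0.0
t 15.475 pos [ 0.4496 -0.0472  0.211 ] shift [ 0.329  -0.0352 11.795 ] turn [ 0.0195  0.0074 -0.0088] shift after turn [ 0.2406  0.1971 11.7955] grip 0.05227241706963519 0.0 F [-0.3903  0.2187 -0.1751]
```

```bash
python3 -m crank '[[0,0,0,0.0195,0.0075,-0.009,0.4],[0.24,0.2,4,0,0,0,0.4],[0,0,4,0,0,0,0.4],[0,0,2.5,0,0,0,0.4],[0,0,1.3,0,0,0,0.4]]'
python3 -m crank '[[0,0,0,0,0,0,0.65],[0,0,0,0,0,0,0.75],[0,0,0,0,0,0,0.85],[0,0,0,0,0,0,0.9],[0,0,0,0,0,0,0.9]]' 12
python3 - <<'E'
from h import *
to([.451,-.050,.093],-1.992,0)
E
```

```text
time: 16.1
position: [0.4533, -0.0492, 0.0933]
tool_rot: [0.978, -0.207, 0.002, -0.0]
ft_force: [1.0, -0.6, -0.3]
grip_width: 0.0522
grip_force: 0.0
time: 16.73
position: [0.4539, -0.0498, 0.0951]
tool_rot: [0.978, -0.208, 0.004, -0.0]
ft_force: [0.3, 1.6, 4.7]
grip_width: 0.0159
grip_force: 12.0
t 16.725 pos [ 0.4539 -0.0498  0.0951] shift [-0.2623  0.1389  0.2095] turn [-0.0021 -0.0076  0.0013] shift after turn [-0.2605  0.1388  0.2118] grip 0.015865147790533916 11.992095604073256 F [0.2888 1.5813 4.6788]
```

```bash
python3 -m crank '[[0,0,0,0,0,0,1],[0,0,0,0,0,0,1],[0,0,-3,0,0,0,1],[0,0,-5,0,0,0,1],[0,0,-5,0,0,0,1]]' 45
python3 -m crank '[[0,0,-2,0,0,-0.18,1],[0,0,0,0,0,-0.18,1],[0,0,0,0,0,-0.18,1],[0,0,0,0,0,-0.18,1],[0,0,0,0,0,-0.18,1]]'
python3 -m crank '[[0,0,0,0,0,-0.18,1],[0,0,0,0,0,-0.18,1],[0,0,0,0,0,-0.18,1],[0,0,0,0,0,-0.18,1],[0,0,0,0,0,-0.18,1]]'
python3 -m crank '[[0,0,0,0,0,-0.18,1],[0,0,0,0,0,0,1],[0,0,0,0,0,0,1]]'
python3 - <<'E'
from h import *
to([.5093,.2887,.22],-.0134,0)
E
```

```text
time: 17.35
position: [0.4519, -0.0495, 0.2252]
tool_rot: [0.978, -0.208, 0.002, -0.0]
ft_force: [1.5, 0.3, -3.8]
grip_width: 0.0153
grip_force: 45.0
time: 17.98
position: [0.4518, -0.0494, 0.2439]
tool_rot: [0.971, 0.241, 0.002, 0.001]
ft_force: [0.5, 0.2, -3.7]
grip_width: 0.0158
grip_force: 45.0
time: 18.6
position: [0.4517, -0.0494, 0.2439]
tool_rot: [0.769, 0.639, 0.002, 0.002]
ft_force: [-0.7, -0.2, -3.4]
grip_width: 0.0154
grip_force: 45.0
time: 18.98
position: [0.4523, -0.0496, 0.2442]
tool_rot: [0.712, 0.703, 0.002, 0.002]
ft_force: [1.2, -0.4, -3.5]
grip_width: 0.0152
grip_force: 45.0
t 18.975 pos [ 0.4523 -0.0496  0.2442] shift [33.8961  5.2672  2.4305] turn [0.0056 0.0006 0.0009] shift after turn [33.8995  5.2494  2.421 ] grip 0.01523914201098378 44.980340553447604 F [ 1.1667 -0.357  -3.4606]
```

```bash
python3 -m crank '[[5.65,0.88,0,0,0,0,1],[5.65,0.88,0,0,0,0,1],[5.65,0.88,0,0,0,0,1],[5.65,0.88,0,0,0,0,1],[5.65,0.88,0,0,0,0,1]]'
python3 -m crank '[[5.65,0.87,0,0.0055,0,0,1],[0,0,3,0,0,0,1],[0,0,1.2,0,0,0,1],[0,0,0,0,0,0,1],[0,0,0,0,0,0,1]]'
python3 - <<'E'
from h import *
to([.5093,.2887,.195],-.0134,0)
_,p,_=pose();z=p[2]-.093
print(z,[px(n,[[p[0],p[1]+s,z+.008] for s in(.068,-.068)]+[[.5102,.3561,.08],[.5084,.2213,.08]]).round(1).tolist() for n in("side","top")])
a=crop(cams.camera("side"),270,150,80,110,5);b=crop(cams.camera("top"),170,200,80,110,5)
cv2.imwrite("pics/h4.png",np.hstack([a,b])[:,:,::-1])
E
```

```text
time: 19.6
position: [0.4994, 0.2342, 0.2443]
tool_rot: [0.711, 0.703, 0.002, 0.003]
ft_force: [0.7, -0.3, -2.8]
grip_width: 0.0159
grip_force: 45.0
time: 20.23
position: [0.5093, 0.2881, 0.2032]
tool_rot: [0.711, 0.703, 0.001, 0.001]
ft_force: [-0.0, 0.2, -3.2]
grip_width: 0.0157
grip_force: 45.0
t 20.225 pos [0.5093 0.2881 0.2032] shift [ 0.0594 -0.0066  0.8191] turn [0.002  0.0006 0.0017] shift after turn [ 0.059  -0.0051  0.8191] grip 0.01570516516699994 44.98049014247954 F [-0.0436  0.2351 -3.1716]
0.11019118548761739 [[[304.1, 169.9], [304.5, 191.2], [304.7, 181.1], [304.5, 202.8]], [[193.0, 239.2], [246.5, 240.5], [196.6, 241.3], [248.2, 243.3]]]
```

View pics/h4.png

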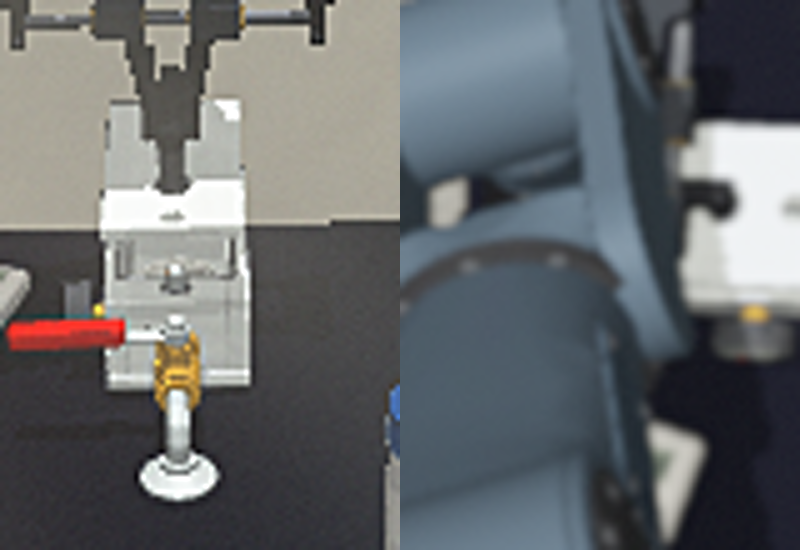

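Side view: lid level above the chamber, near hole at about pixel (304,192.5), stud b top at (305,202.7). Measuring both more finely by code.

Run:
```python
from h import *
a=cams.camera("side");print(a[186:210,297:313].mean(2).astype(int))
b=cams.camera("top");print(b[232:250,236:262].mean(2).astype(int))
```

```text
[[177 174 175 180 101  81  91  92  93  89  97 172 255 255 255 255]
 [255 255 255 255 112  75  82 121  85  71 104 255 255 252 250 251]
 [254 253 253 255 255 139 108 113 109  93 255 255 250 248 247 249]
 [250 250 250 251 255 255 255 255 255 255 255 250 247 247 247 248]
 [250 250 249 250 251 252 254 254 254 253 250 249 248 247 247 248]
 [249 250 249 250 250 252 254 255 254 253 250 249 248 247 247 247]
 [250 250 250 250 253 255 227 230 219 230 253 250 249 248 247 248]
 [251 250 251 252 255 159 152 151 150 123 255 251 251 250 249 250]
 [255 255 255 255 255 255 254 253 253 255 255 255 255 255 255 255]
 [236 234 235 231 198 201 199 198 193 200 197 195 197 197 156 158]
 [175 174 174 164 159 161 159 163 159 157 159 161 161 160 160 156]
 [181 181 180 168 165 166 166 165 165 164 163 163 164 164 177 173]
 [172 168 169 166 167 166 166 169 168 168 167 165 167 167 166 167]
 [171 167 166 167 168 166 164 162 165 165 163 163 164 163 163 163]
 [168 164 166 164 164 165 164 161 161 161 162 164 165 164 165 165]
 [182 178 173 172 170 172 171 167 198 198 175 166 165 164 165 163]
 [184 182 180 186 196 200 18
[... 1771 characters left out ...]
25 234 221
  182 152 155 158 147 132 127 136]
 [214 232 241 243 241 241 241 241 241 240 236 232 230 229 231 238 238 221
  183 157 165 168 167 171 181 185]
 [238 241 242 242 241 241 241 241 242 241 241 239 239 239 241 242 239 221
  182 157 167 175 181 194 206 205]
 [242 242 242 241 241 241 241 241 241 241 241 241 242 241 242 242 239 220
  179 154 165 176 186 199 211 208]
 [242 242 241 241 242 241 241 241 241 241 241 242 241 241 242 242 238 219
  176 149 159 170 177 186 197 194]
 [242 241 241 241 241 242 241 241 242 241 241 241 241 241 242 242 238 218
  173 142 149 159 160 159 163 162]
 [242 241 241 241 241 241 241 241 241 241 241 241 241 241 242 242 238 218
  173 135 138 143 135 119 106 107]]
```

Run:
```python
from h import *
_,p,r=pose();zt=p[2]-.0945+.008
h=P("top",249.0,241.1,zt);h2=P("side",304.2,192.8,zt)
f=lambda u,v:((u+.5)/6+184.5,(v+.5)/6+214.5)
s=P("top",*f(380.5,171),.08);s2=P("side",304.7,202.8,.08);sa=P("top",*f(71,158.5),.08)
print("hole",h,h2,"stud",s,s2,sa,"need",s-h,s2-h2,"tcp",p)
```

```text
hole [0.5082 0.214  0.117 ] [0.5085 0.2131 0.117 ] stud [0.5089 0.222  0.08  ] [0.5089 0.2213 0.08  ] [0.5109 0.3566 0.08  ] need [ 0.0007  0.008  -0.037 ] [ 0.0004  0.0083 -0.037 ] tcp [0.5093 0.2885 0.2035]
```

Both cameras agree: 8 mm to +y, 0.5 mm to +x. Shifting and lowering.

```bash
python3 -m crank '[[0.8,0.05,0,0,0,0,1],[0,0,1.2,0,0,0,1],[0,0,1.2,0,0,0,1],[0,0,0,0,0,0,1],[0,0,0,0,0,0,1]]'
python3 -m crank '[[0,0,0.3,0,0,0,1],[0,0,0,0,0,0,1]]'
python3 -m crank '[[0,0,0.3,0,0,0,1],[0,0,0,0,0,0,1]]'
```

```text
time: 21.05
position: [0.5093, 0.2967, 0.1782]
tool_rot: [0.711, 0.704, -0.0, 0.001]
ft_force: [0.2, 1.0, -3.5]
grip_width: 0.0155
grip_force: 45.0
time: 21.3
position: [0.5094, 0.2967, 0.1756]
tool_rot: [0.711, 0.704, 0.0, 0.001]
ft_force: [-0.7, 0.6, -3.3]
grip_width: 0.0156
grip_force: 45.0
time: 21.55
position: [0.5092, 0.2967, 0.1724]
tool_rot: [0.711, 0.704, -0.0, 0.001]
ft_force: [0.6, 0.4, -2.7]
grip_width: 0.0157
grip_force: 45.0
```

```bash
for i in 1; do python3 -m crank '[[0,0,0.2,0,0,0,1],[0,0,0,0,0,0,1]]'; done
python3 -m crank '[[0,0,0.2,0,0,0,1],[0,0,0,0,0,0,1]]'
python3 -m crank '[[0,0,0.2,0,0,0,1],[0,0,0,0,0,0,1]]'
```

```text
time: 21.8
position: [0.5093, 0.2967, 0.1704]
tool_rot: [0.711, 0.704, -0.0, 0.001]
ft_force: [0.0, 0.2, -2.5]
grip_width: 0.0154
grip_force: 45.0
time: 22.05
position: [0.5094, 0.2967, 0.1684]
tool_rot: [0.711, 0.704, -0.0, 0.001]
ft_force: [0.3, -0.1, -3.4]
grip_width: 0.0158
grip_force: 45.0
time: 22.3
position: [0.5094, 0.2967, 0.1664]
tool_rot: [0.711, 0.704, -0.0, 0.001]
ft_force: [0.5, -0.1, -3.3]
grip_width: 0.0156
grip_force: 45.0
```

```bash
python3 -m crank '[[0,0,0.2,0,0,0,1],[0,0,0,0,0,0,1]]'
python3 -m crank '[[0,0,0.2,0,0,0,1],[0,0,0,0,0,0,1]]'
python3 -m crank '[[0,0,0.15,0,0,0,1],[0,0,0,0,0,0,1]]'
python3 -m crank '[[0,0,0.1,0,0,0,1],[0,0,0,0,0,0,1]]'
```

```text
time: 22.55
position: [0.5093, 0.2967, 0.1644]
tool_rot: [0.711, 0.704, -0.0, 0.001]
ft_force: [-0.1, -1.0, -3.2]
grip_width: 0.0156
grip_force: 45.0
time: 22.8
position: [0.5094, 0.2967, 0.1624]
tool_rot: [0.711, 0.704, -0.0, 0.001]
ft_force: [-0.5, -0.2, -3.3]
grip_width: 0.0156
grip_force: 45.0
time: 23.05
position: [0.5096, 0.2966, 0.1613]
tool_rot: [0.711, 0.704, 0.0, 0.001]
ft_force: [-0.5, -2.8, -2.4]
grip_width: 0.0156
grip_force: 45.0
time: 23.3
position: [0.5097, 0.2965, 0.1611]
tool_rot: [0.711, 0.704, 0.0, 0.001]
ft_force: [-0.9, -3.2, 5.2]
grip_width: 0.0156
grip_force: 45.0
```

```bash
python3 -m crank '[[0,0,0,0,0,0,0.75],[0,0,0,0,0,0,0.6],[0,0,0,0,0,0,0.5],[0,0,-1,0,0,0,0.5],[0,0,-4,0,0,0,0.5]]' 20
python3 -m crank '[[-5,0,-4,0,0,0,0.5],[-5,0,-2,0,0,0,0.5],[-5,0,0,0,0,0,0.5],[-5,0,0,0,0,0,0.5],[-5,0,0,0,0,0,0.9]]'
python3 - <<'E'
from h import *
to([.42,.11,.2],0,0)
a=crop(cams.camera("side"),260,150,80,110,5);b=crop(cams.camera("top"),185,215,80,110,5)
cv2.imwrite("pics/h5.png",np.hstack([a,b])[:,:,::-1])
E
```

```text
time: 23.92
position: [0.508, 0.2963, 0.2088]
tool_rot: [0.711, 0.704, -0.003, -0.001]
ft_force: [0.5, -0.0, 0.5]
grip_width: 0.0425
grip_force: 0.0
time: 24.55
position: [0.5068, 0.0466, 0.2702]
tool_rot: [0.711, 0.704, 0.001, 0.001]
ft_force: [-0.3, -0.6, -0.9]
grip_width: 0.0392
grip_force: 0.0
t 24.55 pos [0.5068 0.0466 0.2702] shift [ 6.2644 -8.7646  6.9931] turn [ 0.0028  0.001  -0.0097] shift after turn [ 6.3417 -8.684   7.0239] grip 0.03917218322206484 0.0 F [-0.2799 -0.5904 -0.8694]
```

View pics/h5.png

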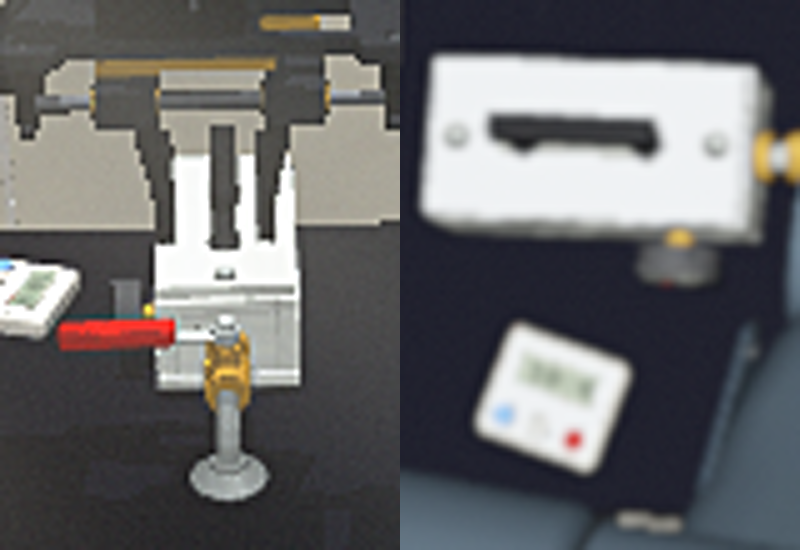

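Lid seated: both studs show through the holes (top crop (456,135), (715,143)), flush all round, flask and timer undisturbed. Now the valve.

```bash
python3 -m crank '[[5,-2.3,0,0,0,0,1],[5,-2.3,0,0,0,0,1],[5.4,-2.2,0,0,0,0,1],[0,0,5,0,0,0,1],[0,0,0,0,0,0,1]]'
python3 - <<'E'
from h import *
to([.438,.200,.135],0,0)
E
```

```text
time: 25.28
position: [0.4377, 0.2035, 0.2172]
tool_rot: [0.71, 0.704, -0.003, -0.001]
ft_force: [0.0, -0.8, -0.2]
grip_width: 0.0008
grip_force: 0.0
t 25.275 pos [0.4377 0.2035 0.2172] shift [-0.3344  0.0817  8.2236] turn [-0.0062  0.0023 -0.0075] shift after turn [-0.3538  0.0279  8.2231] grip 0.0007909632406663317 0.0 F [ 0.0132 -0.7689 -0.2084]
```

```bash
python3 -m crank '[[0,0,4,0,0,-0.008,1],[0,0,3,0,0,0,1],[0,0,1.2,0,0,0,1],[0,0,0,0,0,0,1]]'
python3 -m crank '[[-1.6,0,0,0,0,0,1],[-1.4,-0.1,0,0,0,0,1],[-1.45,-0.1,0,0,0,0,1],[0,0,0,0,0,0,1]]'
python3 - <<'E'
from h import *
to([.436,.159,.135],0,0)
E
```

```text
time: 25.78
position: [0.4411, 0.2024, 0.1376]
tool_rot: [0.708, 0.706, 0.0, 0.001]
ft_force: [-0.1, 0.7, 0.8]
grip_width: 0.0005
grip_force: 0.0
time: 26.28
position: [0.4378, 0.1566, 0.1374]
tool_rot: [0.708, 0.706, -0.001, 0.0]
ft_force: [-0.6, 0.9, -1.0]
grip_width: 0.0004
grip_force: 0.0
t 26.275 pos [0.4378 0.1566 0.1374] shift [ 0.2427 -0.1786  0.2371] turn [-0.0005  0.0016 -0.0039] shift after turn [ 0.243  -0.1778  0.2374] grip 0.0004387012644637379 0.0 F [-0.5525  0.859  -1.022 ]
```

```bash
python3 -m crank '[[-1.2,0.4,0.2,0,0,0,1],[-1.2,0.4,0,0,0,0,1],[-1.1,0.9,0,0,0,0,1],[-1.1,0.9,0,0,0,0,1],[0,0,0,0,0,0,1]]'
python3 -m crank '[[-0.6,1.1,0,0,0,0,1],[-0.6,1.2,0,0,0,0,1],[0,0.2,0,0,0,0,1],[0,0,0,0,0,0,1]]'
cat > lev.py <<'E'
from h import *
to([.486,.099,.135],0,0)
for n in("side","top"):
    i=cams.camera(n).astype(int);m=(i[...,0]>150)&(i[...,1]<70)&(i[...,2]<70)
    for f in(0,.6,1.2,1.45,1.57):
        u=np.array([-np.cos(f),-np.sin(f)]);print(n,f,px(n,[[*(np.array([.508,.169])+.061*u),.073]]).round(1))
    ys,xs=np.where(m);w=(xs>180)&(xs<340)&(ys>150)&(ys<300);print(w.sum(),xs[w].mean() if w.any() else 0,ys[w].mean() if w.any() else 0)
E
python3 lev.py
```

```text
time: 26.9
position: [0.4656, 0.1108, 0.1351]
tool_rot: [0.708, 0.706, 0.0, 0.001]
ft_force: [0.3, -0.2, 0.1]
grip_width: 0.0001
grip_force: 0.0
time: 27.4
position: [0.4901, 0.0998, 0.1353]
tool_rot: [0.708, 0.706, 0.001, 0.001]
ft_force: [-0.4, 0.4, 0.3]
grip_width: 0.0002
grip_force: 0.0
t 27.4 pos [0.4901 0.0998 0.1353] shift [-0.0816 -0.4148  0.0325] turn [ 0.0029  0.0012 -0.0019] shift after turn [-0.0809 -0.4148  0.0335] grip 0.00020384048516363062 0.0 F [-0.4161  0.4273  0.3453]
side 0 [[282.6 215. ]]
side 0.6 [[286.2 221.5]]
side 1.2 [[296.5 225.6]]
side 1.45 [[302.  226.2]]
side 1.57 [[304.8 226.3]]
65 301.9846153846154 226.16923076923078
top 0 [[267.8 267.9]]
top 0.6 [[281.4 264.1]]
top 1.2 [[290.5 253.4]]
top 1.45 [[292.1 247.8]]
top 1.57 [[292.4 245. ]]
0 0 0
```

```bash
python3 -m crank '[[0,0.3,0,0,0,0,1],[0,0,0,0,0,0,1]]'
python3 -m crank '[[0,0.3,0,0,0,0,1],[0,0,0,0,0,0,1]]'
python3 -m crank '[[0,0.2,0,0,0,0,1],[0,0,0,0,0,0,1]]'
python3 lev.py | grep -v top
```

```text
time: 27.75
position: [0.492, 0.1, 0.1353]
tool_rot: [0.708, 0.707, -0.0, 0.001]
ft_force: [-1.3, -0.6, 0.2]
grip_width: 0.0006
grip_force: 0.6
time: 28.0
position: [0.4928, 0.1001, 0.135]
tool_rot: [0.708, 0.706, -0.002, -0.002]
ft_force: [-5.1, -0.8, 3.1]
grip_width: 0.0006
grip_force: 2.6
time: 28.25
position: [0.4931, 0.1001, 0.1348]
tool_rot: [0.708, 0.707, -0.004, -0.003]
ft_force: [-7.0, -1.3, 5.3]
grip_width: 0.0004
grip_force: 3.9
t 28.25 pos [0.4931 0.1001 0.1348] shift [-0.1134 -0.7061 -0.0117] turn [-0.0093  0.0009 -0.0015] shift after turn [-0.1122 -0.7061 -0.0184] grip 0.0004110116445716648 3.852795660495758 F [-6.9882 -1.2725  5.2893]
side 0 [[282.6 215. ]]
side 0.6 [[286.2 221.5]]
side 1.2 [[296.5 225.6]]
side 1.45 [[302.  226.2]]
side 1.57 [[304.8 226.3]]
59 302.2881355932203 226.47457627118644
0 0 0
```

```bash
python3 -m crank '[[0,-2,0,0,0,0,1],[0,-2,-2,0,0,0,1],[0,0,-5,0,0,0,1],[0,-1,-5,0,0,0,1],[0,0,-4,0,0,0,1]]'
python3 -m crank '[[-5,0,0,0,0,0,1],[-5,0,0,0,0,0,1],[-5,0,0,0,0,0,1],[0,0,0,0,0,0,1]]'
cat >> lev.py <<'E'
    ys,xs=ys[w],xs[w]
    if len(xs):
        W=np.array([P(n,x,y,.076)[:2] for x,y in zip(xs,ys)]);c=W.mean(0);e,v=np.linalg.eigh(np.cov((W-c).T));print(n,"centroid",c,"dir",v[:,1],"extent",W.min(0),W.max(0))
E
python3 lev.py; python3 -c "
from h import *
i=cams.camera('side').astype(int)
print(i[219:235,294:314,0]-i[219:235,294:314,1])"
```

```text
time: 28.98
position: [0.4472, 0.1004, 0.2973]
tool_rot: [0.708, 0.706, 0.001, 0.002]
ft_force: [1.1, 0.4, 0.0]
grip_width: 0.0004
grip_force: 0.0
time: 29.48
position: [0.4481, -0.0529, 0.2958]
tool_rot: [0.71, 0.705, 0.001, 0.002]
ft_force: [0.3, 0.1, -0.2]
grip_width: 0.0008
grip_force: 0.0
t 29.475 pos [ 0.4481 -0.0529  0.2958] shift [15.2595  3.6158 16.0578] turn [ 0.0042  0.0025 -0.0073] shift after turn [15.193   3.7942 16.0797] grip 0.000838709495973123 0.0 F [ 0.3414  0.055  -0.1818]
side 0 [[282.6 215. ]]
side 0.6 [[286.2 221.5]]
side 1.2 [[296.5 225.6]]
side 1.45 [[302.  226.2]]
side 1.57 [[304.8 226.3]]
77 302.31168831168833 226.11688311688312
side centroid [0.501  0.1049] dir [-0.7064  0.7078] extent [0.3683 0.0615] [0.5142 0.2062]
top 0 [[267.8 267.9]]
top 0.6 [[281.4 264.1]]
top 1.2 [[290.5 253.4]]
top 1.45 [[292.1 247.8]]
top 1.57 [[292.4 245. ]]
113 293.57522123893807 244.98230088495575
top centroid [0.5075 0.1048] dir [0.0304 0.9995] extent [0.4999 0.0754] [0.5156 0.1374]
[[ -1  -1  -2  -2  -5  -5 -10  26  18 -23 -27 -22 -27  22  19  35  -9  -4
   -3  -3]
 [ -3  -6 
[... 565 characters left out ...]
  -3  -5
   -6  -4]
 [ -4  -1  -2  -2  -1  -5  -1  33  44 194 197 192 199 114  24  31   0  -2
    1   0]
 [  2   1   1   1   1   2  -6  27  40 197 194 194 202 113  16  37   6   1
    3   3]
 [  4   1   2   3   2   0  -3  36  33 198 199 195 200 118  17  31  -1  -1
    3   1]
 [  3  -1   1   3   2   1  -3   3  39 200 200 194 206 121  19  20  -1  -2
    1   2]
 [  2   3   0   2   2   3   1 -12  26 202 202 197 209 126   6  -7  -1   2
    2   0]
 [  2   2   1   5   1   2  -1  -8  12 200 197 200 206 129 -10  -1  -1   2
    2   3]
 [  1   3   4   2   5  -2   0  -3  10 134 148 152 154  76 -14  -3   3   2
    2   0]
 [  1  -1   0   2   3   0   0  -4  13 108 113 119 122  96  -6  -3  -1   0
   -1   2]]
```

The lever is in line with the pipe (1.56 ± 0.03 rad) and stood firm against its stop.

```bash
python3 -c "
from rig import ticket
print(ticket.hand_in())"
```

```text
the job is handed in; nothing more can be done
None
```

Job handed in at about 30 s of robot time (no verdict was returned): the lid was laid flat and then set on the chamber with both studs showing through its holes, the valve lever is against its open stop, and I saw no shift of the flask, timer or beaker.

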